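# Slide the clipboard into its slot and drop the keeper behind it

### The job

Put the grey clipboard away: without picking it up, push it flat along the table, plain end first, into the slot at the foot of the blue drawer unit until the yellow line across it is level with the front edge of the slot. Then swing the orange keeper arm fully down into its catch so that its hook sits behind the clipboard's clip end, and leave the things standing around as they are.

Things in the scene. Friction and masses are not known exactly. Their poses are not given: they have to be found in the camera images.
- unit: Small blue drawer unit, fixed. Origin: centre of the slot mouth, on the table. +x points into the slot, y across it, z up. Its bottom tier (x 0..280, y -80..80, top z = 26 mm, white stripe on the top front edge) has a slot at table level: 120 mm wide (y -60..60), 13 mm high, 280 mm deep, no stop inside, plain unflared sides, the table as floor.
- drawers (a point): Middle of the top front edge of the drawers: unit x = 110, y = 0, z = 126 mm. Two blue drawer tiers, 160 mm wide, stand on the bottom tier from unit x = 110 to 280, z 26 to 126 mm; white pulls reach forward to x = 100. They do not open.
- catch (a point): Catch on the front edge of the bottom tier: unit x = 7, y = 0, z = 30 mm. Two white cheeks 20 mm apart (top z = 38 mm) between which the keeper arm comes to rest.
- board: Loose grey plastic clipboard, 0.12 to 0.26 kg, 180 x 110 x 8 mm (x, y, z), flat on the table before the slot. Origin: centre of underside; +x to the plain leading end. Steel clip at the other end: upright rear face 84 mm wide, flush with the rear edge (x = -90), top z = 22 mm. Starts up to 18 mm off the slot's centreline, turned up to 0.2 rad, leading end 40 to 80 mm from the mouth.
- board_line (a point): Middle of the 3 mm wide yellow line across the board's top, 110 mm from the leading end and 70 mm from the clip end (board frame x = -20, y = 0, z = 8 mm). Level with the front edge means unit-frame x = 0.
- keeper (a joint): Angle of the orange keeper arm about its pivot (axis: unit y), rad. 0 = fully down, level, in its catch (end stop); grows as it swings up and back towards the drawers; 1.57 = upright; end stop 1.95. Starts at 1.45 to 1.9. Stiff hinge (0.04 N m friction): it stays where it is left, and must be pushed down all the way.
- keeper_pivot (a point): Pivot of the keeper arm, between two white lugs: unit x = 30, y = 0, z = 34 mm. The arm is a bar 118 mm long from here, 12 mm wide, 8 mm thick (4 mm either side of the pivot line). Closed, it lies at z 30..38 mm, pointing out of the slot (unit -x).
- keeper_end (a point): Point on the upper face of the keeper (the side towards the drawers when up), 105 mm from the pivot. Closed: unit x = -75, z = 38 mm. Beyond it a hook turns down at the arm's end; closed, its inner face is at unit x = -80 and its point at z = 8 mm, just behind a board pushed in to its line. It cannot close on a board that sticks out further.
- cup: Clear plastic cup, 76 mm wide, 100 mm high, a bystander. Origin: centre of underside.
- opener: Steel bottle opener, 135 x 36 x 5 mm, lying flat, a bystander. Origin: underside, 5 mm off mid-length.
- eraser: Red eraser, 58 x 24 x 14 mm, a bystander. Origin: centre of underside.
- pencil: Wooden pencil, 173 x 7 x 7 mm, lying flat, a bystander. Origin: centre of underside.
There are look-alikes about, which are no part of the job. There is more than one size of the board; the one meant has the size given above.

How it is judged:
By the outcome, as a careful person would: the job done as asked, in the order asked, and still so for the second after the job is handed in, with the robot touching nothing.
It also fails if it takes over 72 s, if anything falls off the work surface, if the arm or the gripper's body presses on something with over 40 N, if the wrist force passes 120 N, or if a joint passes its speed limit or range.

### The arm

A 7-joint arm with a two-finger parallel gripper is mounted at the origin on the work surface. World frame = base frame: x ahead of the robot, y to its left, z up, the work surface at z = 0. Lengths are in m, angles in rad, forces in N, time in s.
With the tool pointing down it reaches from about 0.4 to 0.85 m from the base axis. Payload 4.4 kg.
Tool frame: the origin (TCP) lies on the centre line of the jaws, within the pads' length; the fingertips stand 8 mm ahead of it and the grasp point (between the pads) lies 11 mm behind it; z points along the fingers, y is the line along which they close (so a half turn about z gives the same grasp; the last joint's range is limited). The gripper opens to 94 mm and grips with 3 to 60 N. Pads are 16 mm wide; open, the fingers measure 119 mm over their backs; the gripper's body (75 mm by 177 mm) begins 78 mm behind the grasp point.
Start: joints at [-1.395, 0.628, 0.038, 1.517, -0.027, 0.996, -0.02], TCP at [0.156, 0.631, 0.213] pointing down, gripper open.
Joint ranges: [-3.06, 3.06], [-0.37, 2.12], [-1.25, 1.32], [0.18, 2.47], [-1.1, 4.24], [0.23, 1.98], [-2.94, 2.94]. Speed limits (rad/s): [2.57, 2.57, 3.14, 3.14, 3.14, 3.14, 3.14].

### API

Orientations are given as a unit quaternion [w, x, y, z].
In Python, from station import arm, effector, planner, monitor, snapshot, ticket gives the robot as it stands. Calls block until the motion is done:
- arm.movep(position, orientation): joint-space move of the TCP to a pose.
- arm.line_to(position, vel=0.15, rotation=None, force_limit=None): straight line of the TCP; rotation=None keeps the orientation; vel is the mean speed in m/s. With force_limit (N) it stops when the force on the tool has changed by that much, and returns True; else False.
- arm.goto_joints(angles): joint-space move.
- effector.grip(opening): finger opening in m; the grip force is fixed at half the most; returns when the fingers have stopped.
- arm.pause(seconds).
- planner.inverse_kinematics(position, orientation): joint angles nearest the present ones, or None.
- monitor.get_obs(): the state.
- snapshot(name): name is "side" or "top"; returns a dict with "frame" (400x640x3 uint8, blue, green, red), "camera_matrix" (3x3 intrinsics, pixels), "dist_coeffs" ([k1, k2, p1, p2, k3] as OpenCV has them; the pictures are not rectified), "rvec" (rotation vector, rad) and "tvec" (3), from world to camera coordinates, as OpenCV has them. Camera axes: x right, y down, z forward; pixel columns grow to the right and rows downward; lengths in m; the calibration is good to about 2 mm. A picture is of the moment at which its call begins. There is no depth.
A pose or a line that the arm cannot do raises arm.MotionError and nothing moves.
- ticket.hand_in(): hands the job in; it is judged then, once.
The state is a dict: "time_s": time; "joint_positions": joint angles; "joint_vel": joint speeds; "effort": joint torques, N m; "tcp_pos": TCP position; "tcp_rot": TCP orientation; "force": force on the tool from outside, world axes, zero at the start; "ft_torque": the same for the moment, N m; "opening": finger opening in m; "finger_force": force on a finger pad.
Only numpy, scipy, OpenCV 4.12 (cv2) and the standard library are available. Lean on these libraries where they do the work, as an engineer would, in place of code of your own. Each camera call takes 0.05 s, during which the arm holds its last target. There are 200 camera calls.

## Working session

There is one attempt and no reset: what is moved stays moved. The work goes in short steps, each a Python script; the robot and the scene stay as the last script left them, time stands still between calls to the robot, and variables do not carry over. Pictures are saved under pics/ and viewed, at most 10 in all, crops included, and the job is handed in when it is done.

```bash
ls; mkdir -p pics
cat > h.py <<'E'
import numpy as np, cv2
from station import arm, effector, planner, monitor, snapshot, ticket
def ray(s,uv):
    uv=np.asarray(uv,float).reshape(-1,1,2)
    n=cv2.undistortPoints(uv,s["camera_matrix"],np.array(s["dist_coeffs"])).reshape(-1,2)
    R=cv2.Rodrigues(np.array(s["rvec"],float))[0]; t=np.array(s["tvec"],float).reshape(3)
    return -R.T@t, np.c_[n,np.ones(len(n))]@R
def onz(s,uv,z):
    c,d=ray(s,uv); return c+d*((z-c[2])/d[:,2])[:,None]
def proj(s,P):
    return cv2.projectPoints(np.array(P,float).reshape(-1,1,3),np.array(s["rvec"],float),np.array(s["tvec"],float),np.array(s["camera_matrix"]),np.array(s["dist_coeffs"]))[0].reshape(-1,2)
E
python3 - <<'E'
from h import *
import pickle
d={n:snapshot(n) for n in("top","side")}
pickle.dump(d,open("s0.pkl","wb"))
for n,s in d.items():
    cv2.imwrite(f"pics/{n}0.png",s["frame"]); print(n,ray(s,[[320,200]]))
o=monitor.get_obs();print(o["time_s"],o["tcp_pos"],o["tcp_rot"],o["opening"])
E
```

```text
pics
top (array([ 0.43779199, -0.01017375,  0.93267942]), array([[ 0.13116015,  0.02998018, -0.99091404]]))
side (array([ 0.34893612, -1.04649875,  0.83732261]), array([[ 0.13384492,  0.80272234, -0.58134916]]))
0.1 [0.15548444 0.63052462 0.21265878] [-8.74748942e-05  1.20612847e-01  9.92699253e-01 -8.52362031e-04] 0.093748060928969
```

View pics/top0.png

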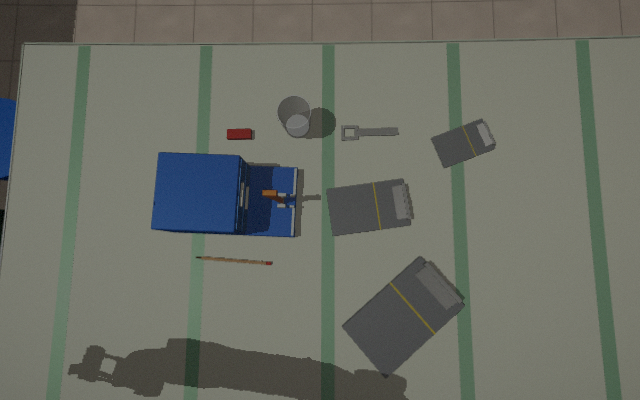

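View pics/side0.png

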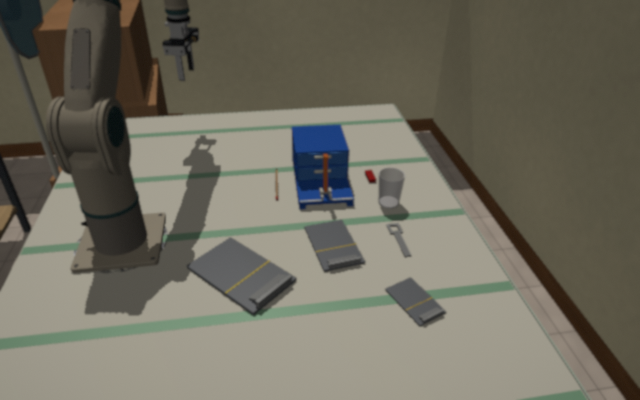

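Top view: the candidates for the board are the middle one (370,207), the small one (463,143) and the large one (403,315). The unit is at (230,195), with its mouth edge near (297,200), the keeper near (275,195), the cup (295,118), opener (370,132), eraser (239,134) and pencil (235,260). The side view agrees: the keeper is up at (325,175) and the middle board is at (334,245). Next I'll measure sizes.

```bash
cat > m.py <<'E'
from h import *
def boards(s):
    f=s["frame"]; hsv=cv2.cvtColor(f,cv2.COLOR_BGR2HSV)
    y=((hsv[...,0]>18)&(hsv[...,0]<34)&(hsv[...,1]>110)&(hsv[...,2]>60)).astype(np.uint8)
    out=[]
    n,l,st,c=cv2.connectedComponentsWithStats(cv2.dilate(y,np.ones((3,3))))
    for i in range(1,n):
        p=np.argwhere((l==i)&(y>0))[:,::-1].astype(float)
        if len(p)<12: continue
        P=onz(s,p,0.008)[:,:2]; m=P.mean(0); w,v=np.linalg.eigh(np.cov((P-m).T))
        q=(P-m)@v[:,1]; out.append((p.mean(0),m+v[:,1]*(q.max()+q.min())/2,v[:,1],np.ptp(q)))
    return out
def stripe(s):
    "front top edge (white) pixels of bottom tier"
E
python3 - <<'E'
from m import *
import pickle
d=pickle.load(open("s0.pkl","rb"))
for n in d:
    for b in boards(d[n]): print(n,*[np.round(x,4) for x in b])
s=d["top"];f=s["frame"]
# grey board blobs: minAreaRect on z=8mm
g=f.astype(int); m=((g.max(2)-g.min(2)<22)&(g.max(2)<120)&(g.max(2)>55)).astype(np.uint8)
hsv=cv2.cvtColor(f,cv2.COLOR_BGR2HSV)
for (x,y) in [(350,210),(450,150),(380,320),(250,200),(297,200),(310,198),(403,205)]: print((x,y),f[y,x],hsv[y,x])
a=cv2.resize(f[140:250,225:425],None,fx=4,fy=4,interpolation=cv2.INTER_CUBIC); cv2.imwrite("pics/c1.png",a)
E
```

```text
top [469.3182 141.9091] [ 0.6995 -0.327 ] [-0.9334 -0.3588] 0.0744
top [376.5077 205.9077] [ 0.5477 -0.1119] [-0.9904 -0.1379] 0.105
top [412.1066 308.1148] [ 0.3202 -0.1855] [-0.7523 -0.6588] 0.144
side [256.3333 269.5833] [ 0.3419 -0.1661] [-0.754  -0.6569] 0.0696
side [233.6154 286.2308] [ 0.2883 -0.2128] [-0.7569 -0.6535] 0.0467
(350, 210) [75 76 75] [60  3 76]
(450, 150) [70 72 71] [45  7 72]
(380, 320) [74 75 74] [60  3 75]
(250, 200) [58 29  8] [107 220  58]
(297, 200) [64 73 72] [33 31 73]
(310, 198) [66 76 77] [27 36 77]
(403, 205) [103 107 108] [ 24  12 108]
```

View pics/c1.png

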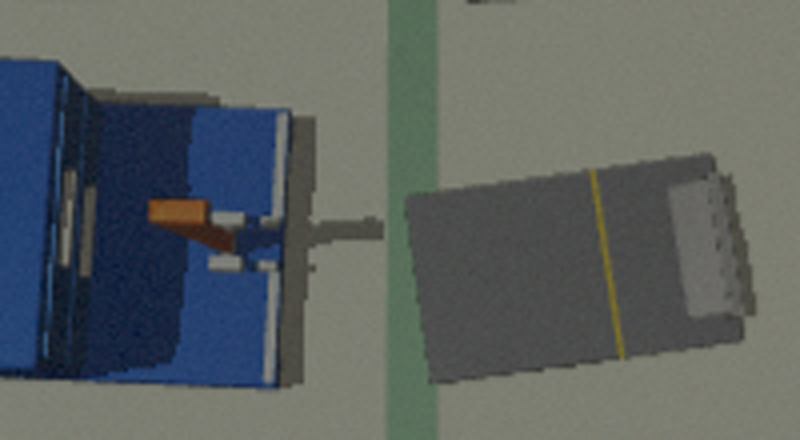

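The middle board's line is about 105–108 mm long, against 74 mm and 144 mm for the others, so it is the one. The crop shows its plain end at crop x≈418, its clip at (712,245), the white stripe of the mouth at (276,250) and the keeper tip at (180,210). I'll get the precise frames next.

```bash
cat >> m.py <<'E'
def fit(P):
    vx,vy,x,y=cv2.fitLine(np.float32(P),cv2.DIST_HUBER,0,1e-4,1e-4).ravel(); return np.array([x,y]),np.array([vx,vy])
def unit(s):
    "top view: white stripe on top front edge"
    f=s["frame"].astype(int); sub=np.zeros(f.shape[:2],bool); sub[160:242,286:303]=True
    w=sub&(f.min(2)>95)&(np.ptp(f,2)<60)
    pts=[]
    for r in range(166,238):
        c=np.flatnonzero(w[r])
        if len(c): pts.append((c.max()+.5,r))
    P=onz(s,pts,.026)[:,:2]; c,v=fit(P); v=v*np.sign(v[0]); q=(P-c)@v; 
    return c+v*(q.max()+q.min())/2, v, np.ptp(q), pts
def midboard(s,c0):
    f=s["frame"].astype(int); m=((np.ptp(f,2)<14)&(f.max(2)<92)&(f.max(2)>55)).astype(np.uint8)
    n,l,st,c=cv2.connectedComponentsWithStats(cv2.morphologyEx(m,cv2.MORPH_OPEN,np.ones((3,3))))
    i=l[int(c0[1]),int(c0[0])]; p=np.argwhere(l==i)[:,::-1]; h=cv2.convexHull(p.astype(np.int32)).reshape(-1,2)
    P=onz(s,h,.008)[:,:2]; return cv2.minAreaRect(np.float32(P*1000)), st[i]
E
python3 - <<'E'
from m import *
import pickle
s=pickle.load(open("s0.pkl","rb"))["top"]
c,v,L,pts=unit(s); print("unit edge",c,v,L,len(pts),pts[0],pts[-1])
# blue lateral edges of tier top at columns 275..293
f=s["frame"].astype(int); B=(f[...,0]>f[...,2]+35)
for col in range(274,297,4):
    r=np.flatnonzero(B[150:250,col])+150; P=onz(s,[(col,r.min()-.5),(col,r.max()+.5)],.026); print(col,r.min(),r.max(),P[:,:2].round(4).tolist(),np.linalg.norm(P[0]-P[1]).round(4))
print(midboard(s,(350,210)))
for px in [(405/4+225,197/4+140),(432/4+225,383/4+140),(713/4+225,153/4+140),(743/4+225,342/4+140)]: print(onz(s,[px],.008).round(4))
O=(f[...,2]>f[...,0]+60)&(f[...,1]<f[...,2]*.75); p=np.argwhere(O[180:220,255:300])+[180,255]; print("orange rc",p.min(0),p.max(0))
E
```

```text
unit edge [0.5544379  0.06410333] [0.99128735 0.13171728] 0.16112266009252357 66 (np.float64(302.5), 166) (np.float64(302.5), 237)
274 167 235 [[0.6356, 0.1233], [0.4775, 0.1204]] 0.1581
278 167 236 [[0.6356, 0.114], [0.4753, 0.1113]] 0.1603
282 167 236 [[0.6355, 0.1048], [0.4753, 0.1023]] 0.1603
286 167 236 [[0.6355, 0.0956], [0.4753, 0.0933]] 0.1602
290 167 236 [[0.6355, 0.0864], [0.4753, 0.0843]] 0.1602
294 167 204 [[0.6355, 0.0772], [0.5476, 0.0762]] 0.0879
(((539.5545654296875, -55.975215911865234), (110.1532211303711, 107.95012664794922), 7.678447723388672), array([ 327,  183,   52,   53, 2233], dtype=int32))
[[0.5853 0.0034 0.008 ]]
[[ 0.4779 -0.0121  0.008 ]]
[[ 0.6107 -0.1746  0.008 ]]
[[ 0.5015 -0.1888  0.008 ]]
orange rc [190 263] [195 275]
```

```bash
python3 - <<'E'
t=open("m.py").read().replace("286:303","286:299"); 
open("m.py","w").write(t)
E
python3 - <<'E'
from m import *
import pickle
s=pickle.load(open("s0.pkl","rb"))["top"]
c,v,L,pts=unit(s); print("unit edge",c,v,L,len(pts),pts[::8])
f=s["frame"].astype(int)
# subpixel stripe front edge via intensity crossing in the red channel
g=f[...,2].astype(float); q=[]
for r in list(range(169,192))+list(range(211,236)):
    row=g[r,286:300]; k=int(row.argmax()); t=(row[k]+row[k+1:k+4].min())/2
    for j in range(k,13):
        if row[j]>=t>row[j+1]: q.append((286+j+(row[j]-t)/(row[j]-row[j+1]),r)); break
c2,v2=fit(onz(s,q,.026)[:,:2]); v2*=np.sign(v2[0]); print("sub",c2,v2,len(q),q[0],q[-1])
# side edges of the tier subpixel: b-r channel crossing by column, columns 250..292
D=(f[...,0]-f[...,2]).astype(float); e={}
for nm,rows in(("hi",range(160,175)),("lo",range(228,245))):
    a=[]
    for col in range(277,294):
        x=D[rows.start:rows.stop,col]; t=(x.max()+x.min())/2
        k=[j for j in range(len(x)-1) if (x[j]-t)*(x[j+1]-t)<=0][0 if nm=="hi" else -1]
        a.append((col,rows.start+k+(x[k]-t)/(x[k]-x[k+1])))
    e[nm]=fit(onz(s,a,.026)[:,:2]); print(nm,e[nm],a[0],a[-1])
E
```

```text
unit edge [0.55575827 0.07458575] [ 0.99910545 -0.04228878] 0.16217714631686903 62 [(np.float64(298.5), 166), (np.float64(296.5), 174), (np.float64(295.5), 182), (np.float64(295.5), 190), (np.float64(292.5), 207), (np.float64(293.5), 215), (np.float64(293.5), 223), (np.float64(293.5), 231)]
sub [0.5573012  0.07455872] [ 0.9991328  -0.04163656] 48 (np.float64(296.486301369863), 169) (np.float64(292.85714285714283), 235)
hi (array([0.635333 , 0.0999936], dtype=float32), array([0.03179582, 0.9994944 ], dtype=float32)) (277, np.float64(166.35416666666666)) (293, np.float64(166.83673469387756))
lo (array([0.47572985, 0.09873839], dtype=float32), array([0.03938986, 0.99922395], dtype=float32)) (277, np.float64(236.125)) (293, np.float64(236.72222222222223))
```

Frames measured, with checks against the given sizes (tier 160 mm wide, board 108–110 mm wide):
- **Unit:** origin about (0.5546, 0.0738), with its +x axis along (0.040, 0.999).
- **Board:** y = +3 mm in the unit frame, turned +0.178 rad, leading end 79 mm out.

First a nudge on the side near the plain end to take out most of the turn.

```bash
cat >> m.py <<'E'
from scipy.spatial.transform import Rotation as Ro
U0=np.array([.5546,.0738]); YU=np.arctan2(.9992,.040)
ux=np.array([np.cos(YU),np.sin(YU)]); uy=np.array([-ux[1],ux[0]])
def W(x,y,z): p=U0+ux*x+uy*y; return [p[0],p[1],z]      # unit frame (m) -> world
def tool(dyaw=0,flip=False):
    "tool down, tool y along unit y turned by dyaw"
    a=YU+np.pi/2+dyaw+(np.pi if flip else 0); y=np.array([np.cos(a),np.sin(a),0]); z=np.array([0,0,-1.])
    q=Ro.from_matrix(np.c_[np.cross(y,z),y,z]).as_quat(); return [q[3],q[0],q[1],q[2]]
def board(s):
    "board pose in unit frame from its yellow line (top view), mm / rad; checks"
    b=[b for b in boards(s) if .09<b[3]<.125]
    b=min(b,key=lambda b:abs((b[1]-U0)@uy)); v=b[2]*np.sign(b[2]@uy); r=b[1]-U0
    return (r@ux*1000,r@uy*1000,np.arctan2(-v@ux,v@uy),b[3]*1000)
E
python3 - <<'E'
from m import *
s=snapshot("top"); print(board(s))
o=monitor.get_obs(); p=list(o["tcp_pos"]); 
f=np.array([-.138,.990]); l=np.array([-.990,-.138]); C=np.array([.5445,-.0927])
c=C+.08*f+.055*l; st=c+.03*l
q=min((tool(0,k) for k in(0,1)),key=lambda q:(lambda j:9 if j is None else abs(j[6]))(planner.inverse_kinematics([*st,.25],q)))
print(st,q,planner.inverse_kinematics([*st,.25],q))
arm.line_to([p[0],p[1],.31],vel=.25)
effector.grip(0.0)
arm.movep([*st,.2],q); print(monitor.get_obs()["time_s"])
arm.line_to([*st,.011],vel=.15); print(monitor.get_obs()["time_s"],monitor.get_obs()["tcp_pos"],monitor.get_obs()["force"])
e=st-uy*.030
print(arm.line_to([*e,.011],vel=.05,force_limit=15), monitor.get_obs()["force"])
s=snapshot("top"); print(board(s),monitor.get_obs()["time_s"]); cv2.imwrite("pics/t1.png",s["frame"][100:350,200:520].repeat(2,0).repeat(2,1))
E
```

```text
(np.float64(-185.78461592309785), np.float64(-0.5299306920495829), np.float64(0.17861958304488734), np.float64(105.04648233848386))
[ 0.44931 -0.02523] [np.float64(0.0), np.float64(0.7211102506551985), np.float64(0.6928203276463507), np.float64(0.0)] [-0.50710793  0.3536147   0.67474803  2.01185292 -0.28701217  0.86975898
  0.28484161]
4.675
6.0833 [ 0.4496245  -0.02532034  0.01140039] [-0.31481218 -0.09240184 -0.25146202]
False [-1.10201807 -0.93986531  0.25053072]Traceback (most recent call last):
  File "<stdin>", line 14, in <module>
  File "m.py", line 43, in board
    b=min(b,key=lambda b:abs((b[1]-U0)@uy)); v=b[2]*np.sign(b[2]@uy); r=b[1]-U0
ValueError: min() iterable argument is empty
```

Run:
```python
from m import *
o=monitor.get_obs(); p=o["tcp_pos"]
b=np.array(p[:2])+uy*.03; arm.line_to([*b,.011],vel=.15); arm.line_to([*b,.15],vel=.25)
effector.grip(.06)
arm.movep(W(-.33,0,.15),tool())
s=snapshot("top"); print([(x[0].round(),x[3].round(3)) for x in boards(s)]); cv2.imwrite("pics/t1.png",s["frame"][100:350,200:520].repeat(2,0).repeat(2,1))
print(monitor.get_obs()["time_s"]); print(board(s))
```

```text
[(array([378., 204.]), np.float64(0.107)), (array([491., 216.]), np.float64(0.034)), (array([412., 308.]), np.float64(0.142))]
10.8667
(np.float64(-188.3365277823607), np.float64(-4.153628300908028), np.float64(0.13146820971202267), np.float64(106.91370161164402))
```

View pics/t1.png

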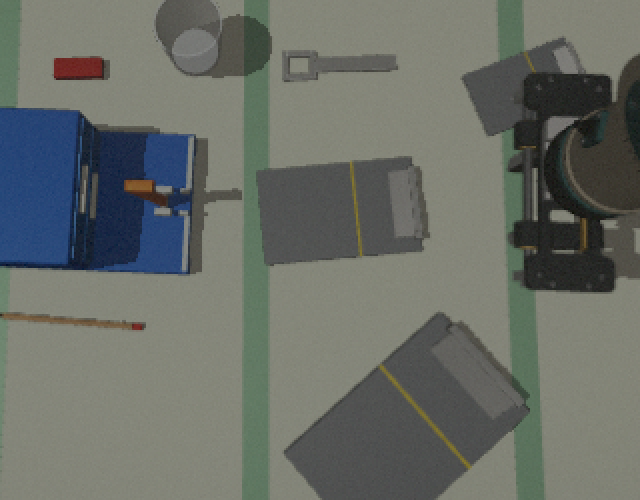

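The board is now turned 0.131 rad with its centre at y≈-1.5 mm; crop pixels are line (356,208), leading edge x≈262. Next a two-finger push from the rear along a gentle arc, stopping before the mouth to look.

```bash
cat >> m.py <<'E'
def tp(cx,cy,th,off):
    "tool centre (unit, m) for board centre (mm) and heading, tool 'off' mm behind centre"
    return W((cx-off*np.cos(th))/1e3,(cy-off*np.sin(th))/1e3,.011)
def push(path,off=98,vel=.05):
    for cx,cy,th in path:
        if arm.line_to(tp(cx,cy,th,off),vel=vel,rotation=tool(th),force_limit=20): print("STOP",cx,monitor.get_obs()["force"]); return False
    return True
E
python3 - <<'E'
from m import *
s=snapshot("top")
cx,cy,th=-168.5,-1.5,.131
p=tp(cx,cy,th,125); arm.movep([p[0],p[1],.06],tool(th)); arm.line_to(p,vel=.15)
arm.line_to(tp(cx,cy,th,98),vel=.08)
print("contact",monitor.get_obs()["force"],board(snapshot("top")))
path=[]; R=220; n=5
for i in range(n):
    d=th/n; cx+=R*d*np.cos(th-d/2); cy+=R*d*np.sin(th-d/2); th-=d; path.append((cx,cy,th))
    if i==n-1: th=0
    if i==n-1: path.append((cx+12,cy,0))
print(path[-1]); print(push(path),monitor.get_obs()["force"])
s=snapshot("top"); print([(x[0].round(),x[3].round(3)) for x in boards(s)]); 
print(monitor.get_obs()["time_s"],monitor.get_obs()["tcp_pos"],tp(*path[-1],98)); print(board(s))
E
```

```text
contact [-0.06812233 -0.56493693 -0.15739943] (np.float64(-183.7150532603796), np.float64(-3.9667665574251365), np.float64(0.12983019776594276), np.float64(106.9403082077145))
(np.float64(-137.20287267905874), np.float64(0.18238424650394963), 0)
True [-0.05296919  0.15110678  0.4406004 ]
[(array([465., 133.]), np.float64(0.039)), (array([363., 206.]), np.float64(0.107)), (array([415., 221.]), np.float64(0.023)), (array([412., 308.]), np.float64(0.142))]
14.1417 [ 0.54520624 -0.16114337  0.01100885] [np.float64(0.5450096498226424), np.float64(-0.16120733980871862), 0.011]
(np.float64(-154.12958536150745), np.float64(-0.4495769473245661), np.float64(0.00039382229923234214), np.float64(106.59234826426034))
```

Heading is 0.000 and the offset -0.4 mm, so I push it straight in and check just short of the end.

Run:
```python
from m import *
print(push([(-60,0,0),(14,0,0)],off=101,vel=.06),monitor.get_obs()["force"])
s=snapshot("top"); o=monitor.get_obs(); print(o["time_s"],o["tcp_pos"],[(x[0].round(1),x[3].round(3)) for x in boards(s)]); print(board(s) if any(.09<x[3]<.125 for x in boards(s)) else "")
t=snapshot("side")
a=s["frame"][150:250,270:390].repeat(4,0).repeat(4,1); b=cv2.resize(t["frame"][110:230,260:380],(400,400),interpolation=cv2.INTER_CUBIC)
cv2.imwrite("pics/t2.png",np.hstack([a[:400,:390],b]))
```

```text
True [-0.51546859  0.46164376  0.81394532]
16.9583 [ 0.55122472 -0.01329263  0.0110306 ] [(array([468.6, 140.3]), np.float64(0.072)), (array([298.6, 206.4]), np.float64(0.084)), (array([412.1, 308.1]), np.float64(0.144))]
```

View pics/t2.png

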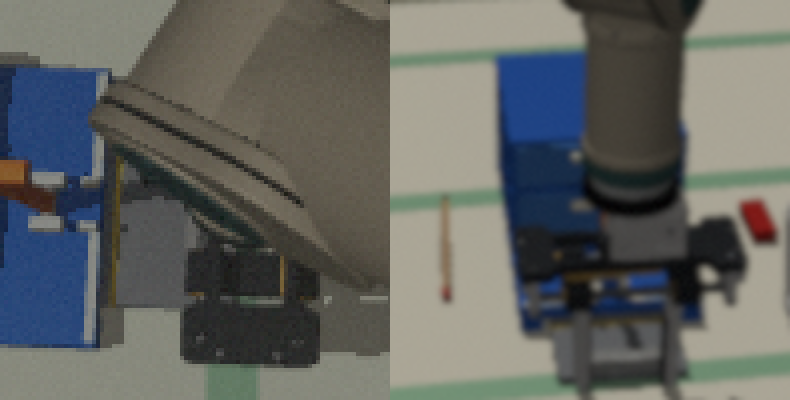

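The line shows as a thin yellow band at (298.6,206) in full-frame pixels, just in front of the front edge; nothing is jammed and the keeper is clear. I'll measure it, finish the push and back away to check.

Run:
```python
from m import *
def lx(s):
    b=[b for b in boards(s) if abs((b[1]-U0)@ux)<.02][0]; r=b[1]-U0; return r@ux*1000
x=lx(snapshot("top")); print("line x",x)
# expected from tool: centre 14 -> line -6 ; blend
print(arm.line_to(tp(14-min(max(x,-8),-3)-.5,0,0,101),vel=.03,force_limit=20))
try: print("after",lx(snapshot("top")))
except Exception as e: print(e)
p=monitor.get_obs()["tcp_pos"]; b=np.array(p[:2])-ux*.03
arm.line_to([*b,.011],vel=.15); arm.line_to([*(b-ux*.02),.2],vel=.25); arm.movep(W(-.25,-.02,.3),tool())
s=snapshot("top"); t=snapshot("side")
print(monitor.get_obs()["time_s"],[(x[0].round(1),x[3].round(3)) for x in boards(s)])
try: print(lx(s),board(s))
except Exception as e: print(e)
pts=proj(s,[W(0,-.05,.026),W(0,.05,.026),W(0,-.05,.008),W(0,.05,.008),W(-.07,0,.022)]); print(pts.round(1))
a=cv2.resize(s["frame"][150:250,270:370],(400,400),interpolation=cv2.INTER_CUBIC); b=cv2.resize(t["frame"][120:240,275:395],(400,400),interpolation=cv2.INTER_CUBIC)
cv2.imwrite("pics/t3.png",np.hstack([a,b]))
```

```text
line x -6.887398958387119
False
after -0.7098918878448673
19.5083 [(array([472.6, 187. ]), np.float64(0.056)), (array([412.3, 308.4]), np.float64(0.144))]
list index out of range
[[296.2 179.7]
 [294.  223.4]
 [296.9 181.1]
 [294.7 224. ]
 [325.9 202.8]]
```

View pics/t3.png

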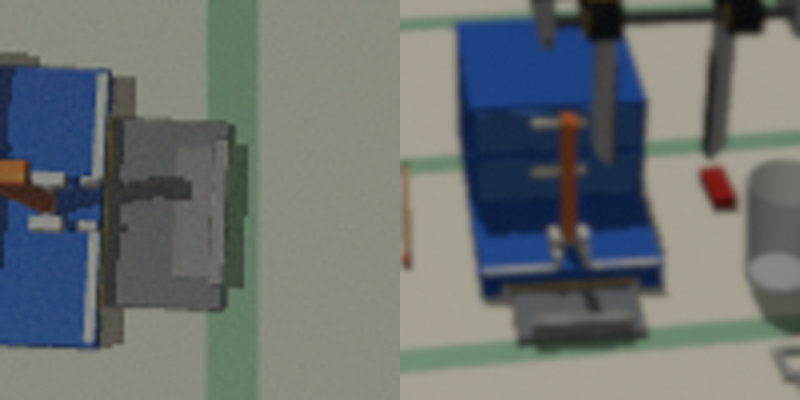

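The line is now a shaded yellow band at crop (110,200), along the front edge, with the board square and the clip's rear at crop x≈228. I'll measure the band and the clip's rear edge sub-pixel, and the keeper's angle.

Run:
```python
from m import *
s=snapshot("top"); f=s["frame"].astype(float)
q=[];e=[];st=[]
for r in range(184,224):
    y=f[r,:,1]+f[r,:,2]-2*f[r,:,0]; y=np.clip(y[291:303]-np.median(y[303:312])-8,0,None)
    if y.sum()>15: q.append((291+(np.arange(12)*y).sum()/y.sum(),r))
P=np.array([ (p[:2]-U0) for p in onz(s,q,.008)]); X=P@ux*1000; print("line n",len(q),np.median(X),X[:len(X)//2].mean(),X[len(X)//2:].mean(),X.std())
print(f[215,288:304].astype(int).tolist())
print(f[190:216:5,318:336,2].astype(int).tolist())
# keeper tip: orange in both views
t=snapshot("side")
for s_,n in((s,"top"),(t,"side")):
    g=s_["frame"].astype(int); O=(g[...,2]>g[...,0]+50)&(g[...,1]<g[...,2]*.7); O[:150]&=(n=="side"); 
    m=np.zeros_like(O); 
    if n=="top": m[180:215,258:300]=True
    else: m[140:215,310:345]=True
    p=np.argwhere(O&m)[:,::-1]; print(n,p.min(0),p.max(0),len(p))
for th in (1.45,1.6,1.75,1.9):
    c,sn=np.cos(th),np.sin(th); tip=W(.03-.118*c+.004*sn,0,.034+.118*sn+.004*c); hk=W(.03-.118*c-.026*sn,0,.034+.118*sn-.026*c)
    print(th,proj(s,[tip,hk]).round(1).tolist(),proj(t,[tip,hk]).round(1).tolist())
```

```text
line n 40 -0.41767343034521676 -0.0327753675306662 -0.5578235337937373 0.8283777435003453
[[124, 75, 45], [119, 69, 40], [124, 74, 46], [123, 84, 58], [132, 137, 134], [134, 138, 136], [115, 100, 88], [50, 57, 55], [46, 58, 61], [52, 52, 50], [55, 54, 55], [83, 84, 85], [89, 90, 87], [86, 87, 84], [86, 86, 85], [88, 87, 87]]
[[99, 99, 101, 99, 101, 97, 108, 108, 110, 59, 66, 64, 62, 64, 96, 100, 117, 135], [97, 103, 102, 103, 103, 103, 108, 103, 80, 63, 63, 61, 61, 62, 99, 99, 118, 136], [102, 103, 104, 102, 101, 117, 106, 103, 61, 61, 61, 67, 64, 64, 99, 98, 117, 137], [99, 103, 103, 99, 83, 106, 105, 107, 59, 63, 59, 62, 67, 99, 99, 99, 119, 137], [105, 103, 103, 101, 88, 106, 105, 108, 65, 64, 58, 63, 65, 97, 98, 99, 118, 137], [104, 104, 101, 106, 102, 107, 105, 106, 65, 64, 65, 62, 63, 95, 101, 97, 116, 135]]
top [262 190] [276 195] 70
side [323 154] [327 190] 102
1.45 [[279.2, 192.9], [294.5, 193.7]] [[326.4, 158.2], [327.8, 164.9]]
1.6 [[270.2, 192.5], [285.4, 193.0]] [[325.6, 154.9], [327.0, 160.1]]
1.75 [[261.6, 192.3], [276.1, 192.5]] [[324.8, 152.5], [326.2, 156.1]]
1.9 [[253.5, 192.4], [267.0, 192.2]] [[324.0, 151.0], [325.4, 153.1]]
```

The line is level within about 1 mm (line -0.4 mm, clip rear ≈ -69.5 mm). The keeper stands at about 1.7 rad: tip (262,192) in the top view, (325,154) in the side view. Now I swing it down from behind with the closed fingers along its arc.

Run:
```python
from m import *
import numpy as np
q=tool()
effector.grip(0.0)
arm.movep(W(.087,0,.26),q); arm.line_to(W(.087,0,.143),vel=.15)
print("down",monitor.get_obs()["force"])
def at(th,r,dz=0):
    x=30-r*np.cos(th)+4*np.sin(th); z=34+r*np.sin(th)+4*np.cos(th)
    return W((x+11)/1e3,0,(z+8+dz)/1e3)
stop=False
for th in [1.5,1.35,1.2,1.05,.9,.75,.6,.45,.3,.15,.05]:
    if arm.line_to(at(th,101),vel=.07,force_limit=15): print("STOP",th,monitor.get_obs()["force"]); stop=True; break
if not stop:
    p=at(0,103,-5); print("press",arm.line_to(p,vel=.02,force_limit=12))
o=monitor.get_obs(); print(o["time_s"],o["force"],o["tcp_pos"])
arm.pause(.2)
p=o["tcp_pos"]; arm.line_to([p[0],p[1],.2],vel=.2); arm.movep(W(-.28,.05,.33),q)
s=snapshot("top"); t=snapshot("side"); print(monitor.get_obs()["time_s"])
print(proj(s,[W(-.088,0,.038),W(-.075,0,.038)]).round(1).tolist(),proj(t,[W(-.088,0,.038),W(-.088,0,.008)]).round(1).tolist())
a=cv2.resize(s["frame"][120:270,200:350],(400,400),interpolation=cv2.INTER_CUBIC); b=cv2.resize(t["frame"][140:240,290:390],(400,400),interpolation=cv2.INTER_CUBIC)
cv2.imwrite("pics/t4.png",np.hstack([a,b]))
```

```text
down [0.54156178 0.24554823 0.42866052]
press True
27.65 [-1.58338572 -0.74946905  9.12064785] [0.55262616 0.01328249 0.0460135 ]
29.8917
[[333.9, 202.3], [328.1, 202.0]] [[330.7, 214.6], [330.5, 223.3]]
```

View pics/t4.png

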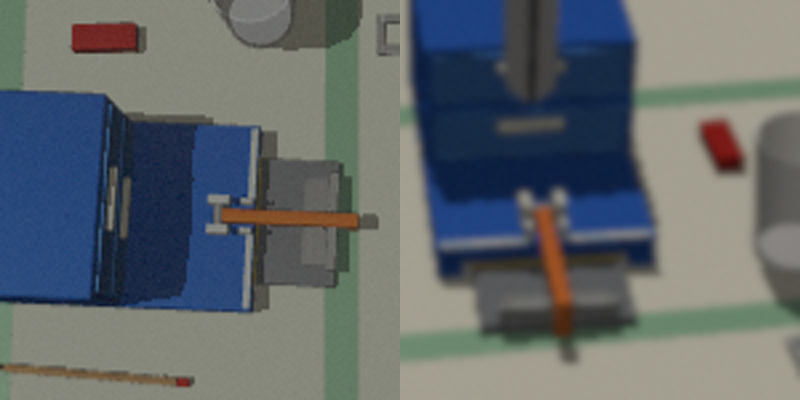

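The keeper lies level: its tip is at full-frame pixel x 334, where 333.9 was predicted for closed, and the press stopped with the fingertips at z=38.0 mm. The hook is behind the clip and the bystanders are unmoved.

Run:
```python
from m import *
s=snapshot("top"); f=s["frame"].astype(float); q=[]
for r in list(range(184,196))+list(range(208,224)):
    y=f[r,:,1]+f[r,:,2]-2*f[r,:,0]; y=np.clip(y[291:303]-np.median(y[303:312])-8,0,None)
    if y.sum()>15: q.append((291+(np.arange(12)*y).sum()/y.sum(),r))
x=np.median((onz(s,q,.008)[:,:2]-U0)@ux)*1000; print("line x",x)
if abs(x)<3: print(ticket.hand_in())
```

```text
line x -0.41485626726068975
the job is handed in; nothing more can be done
None
```

The job is handed in: the clipboard is in the slot with its yellow line about 0.4 mm short of the front edge by camera, the keeper arm is fully down in its catch with its hook behind the clip, and the cup, opener, eraser and pencil were not touched (about 30 s of the 72 s used).

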